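# Slide a foam jar box round the jars into the coder lane and press it home

### The arm

A 6-joint arm with a two-finger parallel gripper is mounted at the origin on the work surface; the furniture and walls round the work are solid. World frame = base frame: x ahead of the robot, y to its left, z up, the work surface at z = 0. Lengths are in mm, angles in rad, forces in N, time in s.
With the tool pointing down it reaches from about 300 to 750 mm from the base axis. Payload 8.5 kg.
Tool frame: the origin (TCP) lies midway between the tips of the shut fingers; the grasp point (between the pads) lies 19 mm behind it; z points along the fingers, y is the direction in which the jaws open and shut (so a half turn about z gives the same grasp; the last joint's range is limited). The gripper opens to 85 mm and grips with 20 to 120 N. Pads are 22 mm wide; open, the fingers measure 114 mm over their backs; the gripper's body (76 mm by 85 mm) begins 54 mm behind the grasp point. The pads swing forward as they close: fully open they stand 13 mm farther back than shut.
Start: joints at [-1.464, 0.381, 1.297, -0, 1.464, -0.215], TCP at [173.945, -521.75, 231.322] pointing down, gripper open.
Joint ranges: [-3.11, 3.11], [-0.89, 2.33], [0.22, 2.48], [-1.42, 4.56], [0.17, 2.85], [-2.88, 2.88]. Speed limits (rad/s): [2.39, 2.39, 3.14, 3.14, 3.14, 3.14].

### API

Orientations are given as a unit quaternion [w, x, y, z].
In Python, from bench import status, grab_frame, job_done gives the robot as it stands. The module is installed in compiled form; this text tells all that it offers.
- The arm moves only by the tool step_arm, never from a script. Its argument "targets" is a list of rows, each a list of 3 entries, a list of its own where there are three numbers: the shift along the tool's x, y, z in m, then the turn about the tool's z in degrees, then the finger opening in m, from 0 to 0.0854. In form: [[[tx, ty, tz], spin, hand], ...]. A call has 1 to 5 rows; each row is the pose to reach, as a shift and turn from the pose measured when the call began, along the tool's axes at that moment; what a row does not reach only later rows make up. A row lasts 1/12 s, in which the tool goes at most 41.7 mm and 7.16 degrees, less where a joint would pass 70% of its speed; a pose out of reach is approached as far as the arm can. A call with a gripper value outside its range is refused whole. The fingers move at their own pace and stop on an object; "squeeze" is the grip in N (left out, the last holds). Time passes only in rows, so rows that repeat a pose let the fingers close. It gives the time, the measured TCP pose, the force and the opening at its end, in the units of the state.
- status.sense(): the state, without advancing time (a new reading comes with each control period).
- grab_frame(name): name is "scene" or "top" or "wrist"; returns a dict with "image" (384x512x3 uint8, blue, green, red), "vfov" (degrees; the focal length in pixels is half the picture's height over the tangent of half this angle, whatever the lens; pixels are square), "cx", "cy" (the principal point, pixels), "camera_from_world" (4x4, takes a point from world to camera coordinates). Camera axes: x right, y up, looking along -z (the intrinsics and any distortion apply to the point x, -y, -z); pixel columns grow to the right and rows downward; lengths in mm; the calibration is good to about 2 mm. A picture is of the moment at which its call begins. There is no depth.
- job_done(): hands the job in, once; it reports no verdict.
The state is a dict: "time_s": time; "qpos": joint angles; "qvel": joint speeds; "effort": joint torques, N m; "eef_pos": TCP position; "orientation": TCP orientation; "contact_force": force on the tool from outside, world axes, zero at the start; "ft_torque": the same for the moment, N m; "gripper_width": opening from 0.0 (shut) to 1.0 (fully open).
Only numpy, scipy, OpenCV 4.12 (cv2) and the standard library are available. Lean on these libraries where they do the work, as an engineer would, in place of code of your own. Each camera call takes 0.05 s, during which the arm holds its last target. There are 200 camera calls.

### The job

Slide the white foam jar box along the table, without lifting it, round the two standing jars and past the label dispenser, touching none of them, and into the guide lane of the date coder, long way in. Press it gently home against the sprung rubber pad of the end stop, so that it stays there with the pad pushed in. The stop is set differently for every lot, so feel for it, and it is only hand-tight: more than 15 N on it would shift the setting.

Things in the scene. Friction and masses are not known exactly. Their poses are not given: they have to be found in the camera images.
- jar_box: White taped polystyrene jar box lying alone to the robot's left, loose, solid: 98 mm along its x, 138 mm along its y, 88 mm high, 0.3 to 0.65 kg. Origin: middle of its underside. Too wide to grip: push its sides with the fingertips, some 30 to 50 mm above the table.
- station: Date coder with its guide lane, fixed on the table; the box slides on the bare table. Origin: on the table, mid-mouth of the lane; +x into the lane (robot's right), +y to the far side. On +y an aluminium fence, 58 mm high: inner face y = 49 mm, x = 27 to 124 mm, flared out 12 mm towards the mouth (x = -22 mm); grey print head behind it, 90 mm high.
- guide_shoe (a joint): White sprung shoe opposite the fence, 50 mm high; value: how far it is pushed back (0 to 0.016 m). In the station's frame its face rests at y = -41 mm, x = 30 to 122 mm, flared out 12 mm to x = -18 mm. The box pushes it back 8 mm (spring 2.2 to 4.5 N), is held against the fence and so lies with its middle at y = 0. Sliding the box in takes up to 25 N at the flare, then 4 to 12 N.
- shoe_housing (a point): Top middle of the shoe's grey housing on the near side of the lane, fixed, 52 mm high; with its foot 104 mm along the lane by 34 mm across; two spring barrels stick out of its back by 20 mm.
- stop_rail: Rail of the end stop that closes the lane; frame as the station's. A grey block with black thumb screw is clamped on it, hand-tight; where is not measured and differs each time: the face of its sprung rubber pad (32 mm across, 44 mm up, y = 0) stands at x = 80 to 120 mm. The pad gives 4 mm, 1.2 N rising to 4.8 N, then is hard. Pushed in, it stays so: the shoe's grip holds the box.
- jar_far: Sauce jar with black lid, 70 mm across, 116 mm high, 0.42 kg, loose, standing in the straight way between box and lane; of the two, the one further from the robot. Origin: middle of its underside.
- jar_near: The second such jar, nearer to the robot. Origin: middle of its underside.
- dispenser_front (a point): Bench label dispenser with a white roll, fixed, on the far side of the way to the lane. This point: middle of the front edge of its base, 12 mm up, the side that looks to the robot; from there the base reaches 210 mm along +x and 55 mm to either side along y; 134 mm high over all.
Things that resemble listed ones, but are neither listed nor needed, are in the scene too. What is shaped like the jar_box but blue or yellow is not meant.

How it is judged (in metres and radians):
On the way, in this order (a step that is already met when the one before it is completed fails the run):
1. the box has come round the jars and lies in front of the lane's mouth, in line with it, not yet at the stop (x of jar_box in the frame of station between -0.18 and 0 m and y of jar_box in the frame of station between -0.025 and 0.025 m and angle between the y axis of jar_box and the x axis of station, either way round below 0.25 rad), for 0.1 s.
2. the box presses the pad of the end stop in, at least 2 N (contact force between jar_box and stop_rail above 2 N), for 0.2 s.
At the end, for the whole second after the job is handed in: The box lies flat in the lane, long way in, against the fence (middle within 6 mm of the lane's middle line, turned less than 0.05 rad), at rest and let go, still pushing the end stop's sprung pad in with at least 2 N (contact force between jar_box and stop_rail above 2 N and y of jar_box in the frame of station between -0.006 and 0.006 m and angle between the y axis of jar_box and the x axis of station, either way round below 0.05 rad and height (world z) of jar_box below 0.006 m and linear speed of jar_box below 0.005 m/s and value of joint guide_shoe above 0.004 m); the robot touches nothing.
It fails at once if the box touches a jar or the label dispenser (contact force between jar_box and jar_far above 0.3 N or contact force between jar_box and jar_near above 0.3 N or contact force between jar_box and label_dispenser above 0.3 N).
It fails at once if the robot touches a jar or the label dispenser (contact force between any of the fingers, the arm and jar_far above 0.3 N or contact force between any of the fingers, the arm and jar_near above 0.3 N or contact force between any of the fingers, the arm and label_dispenser above 0.3 N).
It fails at once if a jar is shifted by more than 5 mm (distance of any of jar_far, jar_near from where it was at the start of the episode above 0.005 m).
It fails at once if the box presses on the end stop with more than 15 N, which would shift its setting (contact force between jar_box and stop_rail above 15 N).
It fails at once if the box is lifted or tipped (height (world z) of jar_box above 0.01 m or angle between jar_box's own z axis and vertical above 0.12 rad).
It also fails if it takes over 61 s, if anything falls off the work surface, if the arm or the gripper's body presses on something with over 40 N, if the wrist force passes 120 N, or if a joint passes its speed limit or range.

## Working session

There is one attempt and no reset: what is moved stays moved. The work goes in short steps, Python scripts to look and compute and a tool call to move; the robot and the scene stay as the last step left them, time stands still between calls to the robot, and variables do not carry over. Pictures are saved under pics/ and viewed, about 8 in all and at most 12, crops included, and the job is handed in when it is done.

Besides the shell and the picture viewer there is one more tool, called after ">>>" as name([rows], argument=value, ...), one row to a line, values as JSON. step_arm: Moves the arm, as the interface text tells. Its arguments: {"type":"object","properties":{"targets":{"type":"array","items":{"type":"array"}},"squeeze":{"type":"number"}},"required":["targets"]}

```bash
mkdir -p pics
cat > h.py <<'E'
import numpy as np, cv2, json, pickle
from bench import status, grab_frame
def grab(n,save=None):
    f=grab_frame(n)
    if save: cv2.imwrite('pics/'+save,f['image']); pickle.dump(f,open('pics/'+save+'.pkl','wb'))
    return f
def ray(f,u,v):
    F=192/np.tan(np.radians(f['vfov'])/2)
    T=np.array(f['camera_from_world']); R=T[:3,:3]; c=-R.T@T[:3,3]
    d=R.T@np.array([(u-f['cx'])/F,-(v-f['cy'])/F,-1]); return c,d
def onz(f,u,v,z):
    c,d=ray(f,u,v); return (c+d*(z-c[2])/d[2]).round(1)
def proj(f,p):
    F=192/np.tan(np.radians(f['vfov'])/2)
    q=np.array(f['camera_from_world'])@np.r_[p,1]
    return np.array([f['cx']-F*q[0]/q[2],f['cy']+F*q[1]/q[2]]).round(1)
E
python3 - <<'E'
from h import *
for n in ('scene','top'):
    f=grab(n,n+'0.png'); print(n,f['vfov'],f['cx'],f['cy'],np.round(f['camera_from_world'],3).tolist(), f.keys())
s=status.sense();print(s)
a=[cv2.imread(f'pics/{n}0.png') for n in('scene','top')]
E
```

```text
scene 48.621392603003656 250.90989586181053 189.30776481197424 [[-0.771, -0.637, 0.017, 427.75], [0.298, -0.337, 0.893, -186.944], [-0.563, 0.694, 0.449, -1134.944], [0.0, 0.0, 0.0, 1.0]] dict_keys(['image', 'vfov', 'cx', 'cy', 'camera_from_world'])
top 56.95219864455313 251.9046234885055 191.3147637639931 [[0.013, -1.0, 0.023, 48.922], [0.997, 0.015, 0.08, -525.044], [-0.08, 0.022, 0.997, -1035.418], [0.0, 0.0, 0.0, 1.0]] dict_keys(['image', 'vfov', 'cx', 'cy', 'camera_from_world'])
{'time_s': 0.1, 'qpos': array([-1.46429070e+00,  3.81124259e-01,  1.29820271e+00, -1.96035798e-05,
        1.46360005e+00, -2.15308315e-01]), 'qvel': array([ 3.22730739e-05, -9.06555662e-04, -4.36917555e-03,  2.05897174e-03,
        7.94814465e-04,  2.98957667e-04]), 'effort': array([ 3.58296085e-03, -4.49218941e+01, -2.31656742e+01, -2.16641761e-04,
        3.62028542e-03, -4.25566355e-06]), 'eef_pos': array([ 173.9165504 , -521.48453944,  230.76988127]), 'orientation': array([-6.66722489e-04,  9.87081991e-01,  1.60214535e-01,  2.65471586e-05]), 'contact_force': array([-0.27059173, -0.27129387,  0.46805028]), 'ft_torque': array([ 0.02371816, -0.01334521, -0.05540972]), 'gripper_width': 1.000366189760791}
```

View pics/top0.png

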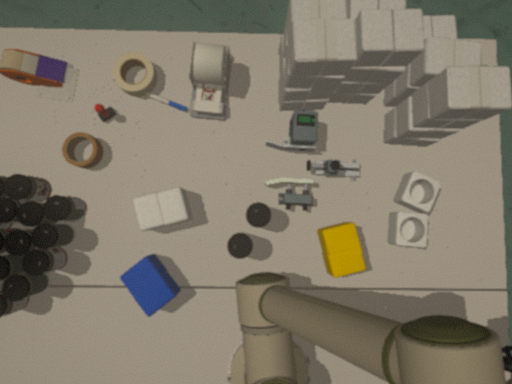

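View pics/scene0.png

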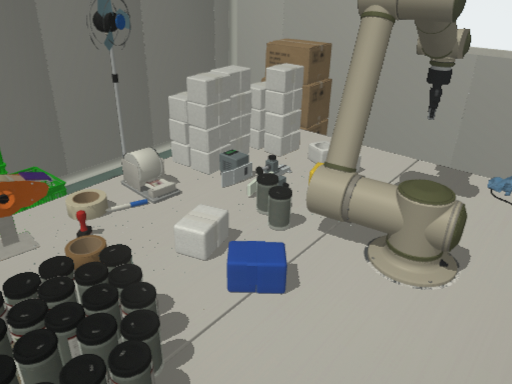

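Top view: the white box is at (161,209). The jars are at (258,214) and (240,245), the dispenser at (208,80) with its front edge near row 115. The lane runs from the fence at (290,146) to the shoe at (290,182), with the stop at (335,168). Things that could be mistaken for the box are the blue box (150,285), the yellow box (342,250) and the stacked white boxes (350,60). The one lying alone to the left, at (161,209), is the right one. I'll check it in a close crop.

Run:
```python
from h import *
f=pickle.load(open('pics/top0.png.pkl','rb'))
c=f['image'][95:275,125:385]; cv2.imwrite('pics/crop1.png',cv2.resize(c,None,fx=3,fy=3,interpolation=cv2.INTER_CUBIC))
hsv=cv2.cvtColor(f['image'],cv2.COLOR_BGR2HSV)
print([ (p,f['image'][p[1],p[0]].tolist()) for p in [(150,212),(172,205),(210,160),(258,214),(240,245),(160,232),(208,108)]])
```

```text
[((150, 212), [154, 172, 179]), ((172, 205), [156, 171, 179]), ((210, 160), [131, 150, 161]), ((258, 214), [43, 51, 52]), ((240, 245), [41, 49, 53]), ((160, 232), [103, 117, 126]), ((208, 108), [143, 162, 172])]
```

View pics/crop1.png

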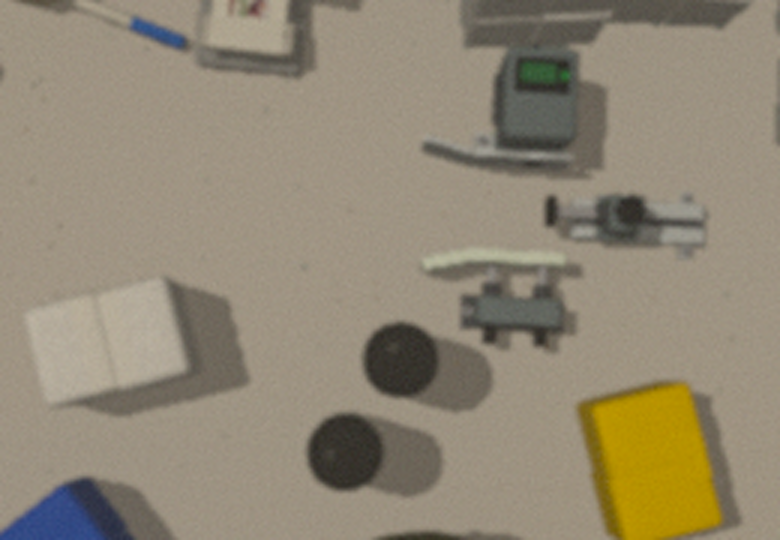

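The crop shows the white box's top with its tape seam and corners at about (23,315), (163,278), (190,365) and (50,405). The lids are at (400,360) and (345,452), the fence runs from (425,147) to (570,160), and the shoe from (425,265) to (565,260). The black pad is at (550,211) and the dispenser's front base edge is around (198–300, 60–75).

Run:
```python
from h import *
f=pickle.load(open('pics/top0.png.pkl','rb')); im=f['image']
P=lambda x,y,z:onz(f,(x+.5)/3-.5+125,(y+.5)/3-.5+95,z)
hsv=cv2.cvtColor(im,cv2.COLOR_BGR2HSV)
m=((im[:,:,0]>145)).astype(np.uint8); m[:185]=0;m[235:]=0;m[:,:125]=0;m[:,200:]=0
cs,_=cv2.findContours(m,0,2);c=max(cs,key=cv2.contourArea);r=cv2.minAreaRect(c);print(r)
b=cv2.boxPoints(r);w=np.array([onz(f,*p,88) for p in b]);print('box',w.tolist(),w.mean(0),[np.linalg.norm(w[i]-w[i-1]).round(1) for i in range(4)])
for nm,p in dict(far=(400,360),near=(345,452)).items():
    print(nm,P(*p,116), 'edge', P(p[0]+37,p[1],116)-P(p[0]-37,p[1],116))
for nm,p in dict(fence_mouth=(425,150,58),fence_kink=(475,158,58),fence_end=(570,162,58),shoe_mouth=(425,262,50),shoe_kink=(475,250,50),shoe_end=(565,255,50),padtop=(546,198,44),padbot=(546,226,44),disp_l=(198,62,12),disp_r=(300,74,12),hous_l=(462,312,52),hous_r=(566,312,52),hous_t=(515,295,52),hous_b=(515,328,52)).items(): print(nm,P(*p))
```

```text
((158.79412841796875, 208.17648315429688), (31.287094116210938, 47.051910400390625), 75.96376037597656)
box [[493.4, 388.6, 88.0], [527.0, 264.0, 88.0], [443.1, 240.6, 88.0], [410.2, 364.6, 88.0]] [468.425 314.45   88.   ] [np.float64(86.6), np.float64(129.1), np.float64(87.1), np.float64(128.3)]
far [453.6  41.2 116. ] edge [  0.9 -66.6   0. ]
near [371.1  89.3 116. ] edge [  0.7 -66.    0. ]
fence_mouth [658.1  17.   58. ]
fence_kink [651.1 -31.7  58. ]
fence_end [ 648.8 -124.2   58. ]
shoe_mouth [549.7  15.4  50. ]
shoe_kink [562.2 -33.1  50. ]
shoe_end [ 558.7 -120.9   50. ]
padtop [ 615.4 -103.3   44. ]
padbot [ 587.7 -103.4   44. ]
disp_l [754.4 245.8  12. ]
disp_r [744.  142.2  12. ]
hous_l [501.6 -20.7  52. ]
hous_r [ 503.1 -121.4   52. ]
hous_t [518.8 -71.9  52. ]
hous_b [486.9 -72.   52. ]
```

```bash
cat >> h.py <<'E'
def to(x,y,z,yaw):
    s=status.sense(); w,a,b,c=s['orientation']; p=s['eef_pos']
    from scipy.spatial.transform import Rotation as Ro
    R=Ro.from_quat([a,b,c,w]).as_matrix(); cur=np.degrees(np.arctan2(R[1,0],R[0,0]))
    d=R.T@(np.array([x,y,z])-p)/1000
    print('t',round(s['time_s'],2),'pos',p.round(1),'yaw',cur.round(2),'shift',d.round(3),'spin',round((cur-yaw+180)%360-180,1),'F',s['contact_force'].round(1),'q6',s['qpos'][5].round(2))
E
python3 - <<'E'
from h import *
f=pickle.load(open('pics/top0.png.pkl','rb'))
P=lambda x,y,z:onz(f,(x+.5)/3-.5+125,(y+.5)/3-.5+95,z)
print([P(*p,88).tolist() for p in [(23,315),(163,278),(190,365),(50,405),(75,480),(130,530)]])
to(400,-200,200,15)
E
```

```text
[[490.7, 388.1, 88.0], [526.9, 260.7, 88.0], [446.8, 233.6, 88.0], [408.6, 360.3, 88.0], [340.9, 335.1, 88.0], [296.5, 283.8, 88.0]]
t 0.1 pos [ 173.9 -521.5  230.8] yaw 18.44 shift [ 0.316 -0.233  0.031] spin 3.4 F [-0.3 -0.3  0.5] q6 -0.22
```

>>> step_arm([
  [[0.316,-0.233,0.03],3.4,0.06],
  [[0.316,-0.233,0.03],3.4,0.06],
  [[0.316,-0.233,0.03],3.4,0.06],
  [[0.316,-0.233,0.03],3.4,0.06],
  [[0.316,-0.233,0.03],3.4,0.06],
])

```text
time_s: 0.52
eef_pos: [294.0, -350.0, 215.0]
orientation: [-0.001, 0.991, 0.131, -0.0]
contact_force: [0.4, -0.8, -0.2]
gripper_width: 0.706
```

```bash
python3 -c "
from h import *
to(400,50,200,16)"
```

```text
t 0.52 pos [ 294. -350.  215.] yaw 15.0 shift [ 0.206 -0.359  0.016] spin -1.0 F [ 0.4 -0.8 -0.2] q6 0.18
```

>>> step_arm([
  [[0.206,-0.359,0.015],-1,0.06],
  [[0.206,-0.359,0.015],-1,0.06],
  [[0.206,-0.359,0.015],-1,0.06],
  [[0.206,-0.359,0.015],-1,0.06],
  [[0.206,-0.359,0.015],-1,0.06],
])

```text
time_s: 0.93
eef_pos: [346.7, -148.6, 207.9]
orientation: [-0.001, 0.99, 0.139, -0.0]
contact_force: [1.2, -0.6, 0.7]
gripper_width: 0.701
```

```bash
python3 -c "
from h import *
to(386,287,190,16)"
```

```text
t 0.93 pos [ 346.7 -148.6  207.9] yaw 15.97 shift [ 0.158 -0.408  0.019] spin -0.0 F [ 1.2 -0.6  0.7] q6 0.57
```

>>> step_arm([
  [[0.158,-0.408,0.01],0,0.06],
  [[0.158,-0.408,0.01],0,0.06],
  [[0.158,-0.408,0.01],0,0.06],
  [[0.158,-0.408,0.01],0,0.06],
  [[0.158,-0.408,0.01],0,0.06],
])

```text
time_s: 1.35
eef_pos: [365.0, 58.9, 203.6]
orientation: [-0.001, 0.99, 0.139, 0.0]
contact_force: [0.5, 0.0, -1.1]
gripper_width: 0.702
```

```bash
python3 -c "
from h import *
to(386,287,190,16)"
```

```text
t 1.35 pos [365.   58.9 203.6] yaw 15.95 shift [ 0.083 -0.214  0.014] spin -0.1 F [ 0.5  0.  -1.1] q6 1.13
```

>>> step_arm([
  [[0.083,-0.214,0.014],0,0.06],
  [[0.083,-0.214,0.014],0,0.06],
  [[0.083,-0.214,0.014],0,0.06],
  [[0.083,-0.214,0.014],0,0.06],
  [[0.083,-0.214,0.014],0,0.06],
])

```text
time_s: 1.77
eef_pos: [383.4, 266.3, 191.2]
orientation: [-0.001, 0.99, 0.139, -0.0]
contact_force: [0.8, -0.1, 0.6]
gripper_width: 0.701
```

>>> step_arm([
  [[0.01,-0.02,0.04],0,0.06],
  [[0.01,-0.02,0.08],0,0.06],
  [[0.01,-0.02,0.12],0,0.06],
  [[0.01,-0.02,0.14],0,0.06],
  [[0.01,-0.02,0.14],0,0.06],
])

```text
time_s: 2.18
eef_pos: [385.0, 287.6, 47.2]
orientation: [0.0, 0.99, 0.139, -0.005]
contact_force: [-1.2, -0.2, -0.3]
gripper_width: 0.7
```

```bash
python3 -c "
from h import *
to(386,287,35,16)
grab('top','top1.png')
f=grab('scene','scene1.png');im=f['image'][150:350,80:380];cv2.imwrite('pics/c2.png',cv2.resize(im,None,fx=2.5,fy=2.5))"
```

```text
t 2.18 pos [385.  287.6  47.2] yaw 15.99 shift [0.001 0.001 0.012] spin -0.0 F [-1.2 -0.2 -0.3] q6 1.68
```

View pics/c2.png

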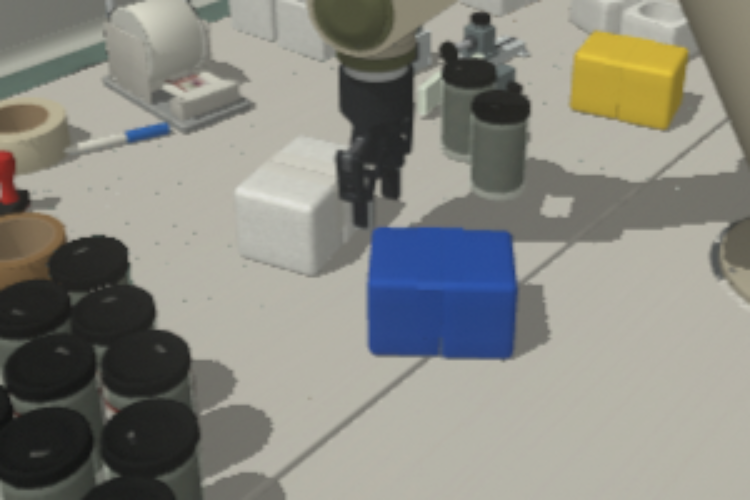

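The fingers stand beside the white box, at about (370,190) in the crop, and clear of the blue one. I'll start pushing the long side with both fingertips, turning gently as I go.

>>> step_arm([
  [[0.012,0,0.008],0,0.06],
  [[0.02,0,0.01],0,0.06],
  [[0.027,0,0.01],0,0.06],
  [[0.036,0,0.01],1,0.06],
  [[0.046,0,0.01],2,0.06],
])

```text
time_s: 2.7
eef_pos: [432.3, 301.4, 42.5]
orientation: [-0.001, 0.993, 0.121, -0.0]
contact_force: [-2.4, -0.2, 0.7]
gripper_width: 0.701
```

```bash
python3 -c "
from h import *
to(549,312,37,-1.7)"
```

```text
t 2.7 pos [432.3 301.4  42.5] yaw 13.88 shift [0.116 0.018 0.005] spin 15.6 F [-2.4 -0.2  0.7] q6 1.71
```

>>> step_arm([
  [[0.01,0,0.003],1.3,0.06],
  [[0.02,0.0005,0.003],2.6,0.06],
  [[0.03,0.001,0.003],4,0.06],
  [[0.04,0.002,0.003],5.3,0.06],
  [[0.05,0.003,0.003],6.6,0.06],
])

```text
time_s: 3.12
eef_pos: [482.3, 310.8, 40.6]
orientation: [-0.001, 0.998, 0.063, -0.0]
contact_force: [-2.9, 0.1, 2.5]
gripper_width: 0.702
```

>>> step_arm([
  [[0.01,0,0.002],1.3,0.06],
  [[0.02,0.0005,0.002],2.6,0.06],
  [[0.03,0.001,0.002],4,0.06],
  [[0.04,0.002,0.002],5.3,0.06],
  [[0.05,0.003,0.002],6.6,0.06],
])

```text
time_s: 3.53
eef_pos: [533.2, 314.5, 40.4]
orientation: [-0.002, 1.0, 0.004, 0.001]
contact_force: [-4.9, 0.4, 6.4]
gripper_width: 0.705
```

```bash
python3 -c "
from h import *
to(549,312,37,-1.7)"
```

```text
t 3.53 pos [533.2 314.5  40.4] yaw 0.48 shift [0.016 0.003 0.003] spin 2.2 F [-4.9  0.4  6.4] q6 1.9
```

>>> step_arm([
  [[0.006,0,0],1,0.06],
  [[0.011,0,0],2,0.06],
  [[0.015,0,0],2.2,0.06],
  [[0.015,0,0],2.2,0.06],
  [[0.0,0,-0.01],2.2,0.06],
])

```text
time_s: 3.95
eef_pos: [534.4, 313.9, 49.0]
orientation: [-0.001, 1.0, -0.016, 0.001]
contact_force: [-1.0, 0.8, -0.8]
gripper_width: 0.704
```

>>> step_arm([
  [[-0.02,0,-0.04],0,0.05],
  [[-0.02,0,-0.08],0,0.05],
  [[-0.02,-0.04,-0.12],-7,0.05],
  [[-0.02,-0.08,-0.14],-14,0.05],
  [[-0.02,-0.12,-0.14],-21,0.05],
])

```text
time_s: 4.37
eef_pos: [518.7, 421.2, 192.4]
orientation: [-0.002, 0.986, 0.169, 0.005]
contact_force: [1.7, 0.1, 1.8]
gripper_width: 0.584
```

Run:
```python
from h import *
to(610,410,170,88)
f=grab('top','top2.png')
c=f['image'][75:255,105:365]; cv2.imwrite('pics/crop3.png',cv2.resize(c,None,fx=3,fy=3,interpolation=cv2.INTER_CUBIC))
```

```text
t 4.37 pos [518.7 421.2 192.4] yaw 19.45 shift [0.082 0.041 0.023] spin -68.5 F [1.7 0.1 1.8] q6 1.74
```

View pics/crop3.png

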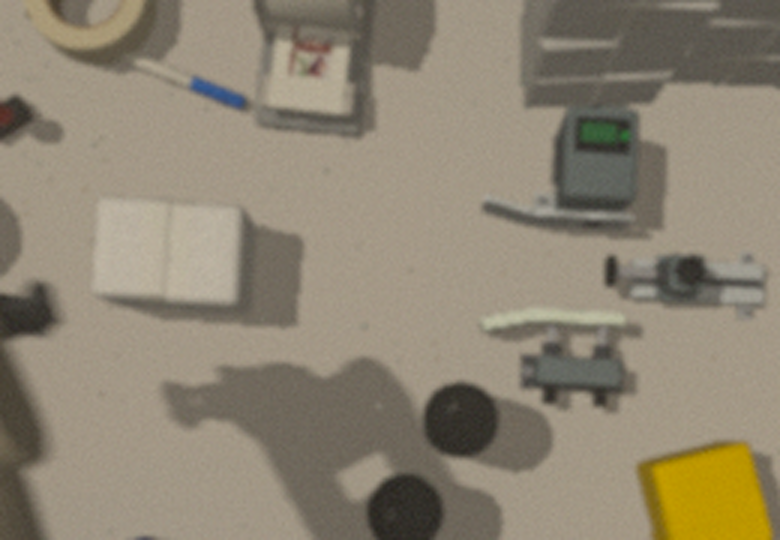

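The crop shows the box clear, with corners at about (97,200), (243,208), (240,304) and (95,296), nearly in line with the lane. The jars are untouched.

Run:
```python
from h import *
f=pickle.load(open('pics/top2.png.pkl','rb')); im=f['image']
P=lambda x,y,z:onz(f,(x+.5)/3-.5+105,(y+.5)/3-.5+75,z)
w=np.array([P(*p,88) for p in [(97,200),(243,208),(240,304),(95,296)]]);print(w.tolist(),w.mean(0))
e=w[1]-w[0]+w[2]-w[3]; print('box long yaw',np.degrees(np.arctan2(e[1],e[0])))
A,B=P(540,217,58),P(632,221,58); C,D=P(535,310,50),P(622,314,50); Q=P(606,271,44); print(A,B,C,D,Q)
for a,b in((A,B),(C,D)): print(np.degrees(np.arctan2(*(b-a)[1::-1])))
# stop rail axis & housing
R=P(760,280,30);print(P(520,372,52),P(625,376,52))
```

```text
[[654.5, 381.7, 88.0], [649.4, 245.7, 88.0], [558.9, 245.9, 88.0], [564.2, 380.0, 88.0]] [606.75  313.325  88.   ]
box long yaw -92.20504217340289
[652.2 -36.5  58. ] [ 649.8 -126.2   58. ] [562.2 -33.1  50. ] [ 559.6 -117.9   50. ] [ 602.6 -103.3   44. ]
-91.53263179035802
-91.75616006093082
[501.6 -18.7  52. ] [ 499.2 -120.4   52. ]
```

>>> step_arm([
  [[0.06,0.03,0.02],-7,0.05],
  [[0.08,0.04,0.03],-14,0.05],
  [[0.08,0.04,0.03],-21,0.05],
  [[0.08,0.04,0.03],-28,0.05],
  [[0.08,0.04,0.03],-35,0.05],
])

```text
time_s: 4.83
eef_pos: [607.1, 418.0, 160.1]
orientation: [-0.002, 0.886, 0.464, 0.005]
contact_force: [-0.1, 0.1, 0.6]
gripper_width: 0.586
```

>>> step_arm([
  [[0.0,0.0,0.0],-7,0.05],
  [[0.0,0.0,0.0],-14,0.05],
  [[0.0,0.0,0.0],-21,0.05],
  [[0.0,0.0,0.0],-28,0.05],
  [[0.0,0.0,0.0],-34,0.05],
])

```text
time_s: 5.25
eef_pos: [607.0, 417.9, 159.9]
orientation: [-0.001, 0.709, 0.705, 0.005]
contact_force: [0.6, 0.5, 0.1]
gripper_width: 0.586
```

```bash
python3 -c "
from h import *
to(607,412,37,88.35)"
```

```text
t 5.25 pos [607.  417.9 159.9] yaw 89.66 shift [-0.007 -0.001  0.123] spin 1.3 F [0.6 0.5 0.1] q6 0.45
```

>>> step_arm([
  [[0,0,0.04],1.3,0.05],
  [[0,0,0.08],1.3,0.05],
  [[0,0,0.115],1.3,0.05],
  [[0,0,0.122],1.3,0.05],
  [[0,0,0.122],1.3,0.05],
])

```text
time_s: 5.67
eef_pos: [606.7, 418.4, 35.3]
orientation: [-0.001, 0.717, 0.697, 0.003]
contact_force: [0.0, 0.3, 0.6]
gripper_width: 0.586
```

>>> step_arm([
  [[-0.008,0,0],0,0.05],
  [[-0.016,0,0],0,0.05],
  [[-0.022,0,0],0,0.05],
  [[-0.028,0,0],0,0.05],
  [[-0.036,0,0],0,0.05],
])

```text
time_s: 6.08
eef_pos: [606.2, 382.3, 36.8]
orientation: [-0.001, 0.717, 0.697, 0.004]
contact_force: [0.2, 2.6, 0.8]
gripper_width: 0.586
```

```bash
python3 -c "
from h import *
to(607,190,37,88.35)"
```

```text
t 6.08 pos [606.2 382.3  36.8] yaw 88.37 shift [-0.192  0.006 -0.002] spin 0.0 F [0.2 2.6 0.8] q6 0.42
```

>>> step_arm([
  [[-0.01,0,0],0,0.05],
  [[-0.021,0.0005,0],0,0.05],
  [[-0.033,0.001,0],0,0.05],
  [[-0.045,0.001,0],0,0.05],
  [[-0.057,0.0015,0],0,0.05],
])

```text
time_s: 6.5
eef_pos: [606.0, 323.9, 36.4]
orientation: [-0.001, 0.717, 0.697, 0.004]
contact_force: [0.3, 2.4, 0.5]
gripper_width: 0.585
```

>>> step_arm([
  [[-0.012,0,0],0,0.05],
  [[-0.024,0.0005,0],0,0.05],
  [[-0.036,0.001,0],0,0.05],
  [[-0.048,0.001,0],0,0.05],
  [[-0.06,0.0015,0],0,0.05],
])

```text
time_s: 6.92
eef_pos: [605.7, 262.6, 36.0]
orientation: [-0.001, 0.717, 0.697, 0.004]
contact_force: [-0.0, 2.8, 1.3]
gripper_width: 0.588
```

>>> step_arm([
  [[-0.012,0,0],0,0.05],
  [[-0.024,0.0005,0],0,0.05],
  [[-0.036,0.001,0],0,0.05],
  [[-0.046,0.001,0],0,0.05],
  [[-0.052,0.0015,0],0,0.05],
])

```text
time_s: 7.33
eef_pos: [605.6, 209.1, 35.5]
orientation: [-0.001, 0.718, 0.697, 0.004]
contact_force: [-0.4, 2.9, 0.4]
gripper_width: 0.585
```

Run:
```python
from h import *
to(607,190,37,88.35)
f=grab('top','top3.png')
c=f['image'][95:225,180:380]; cv2.imwrite('pics/crop4.png',cv2.resize(c,None,fx=4,fy=4,interpolation=cv2.INTER_CUBIC))
```

```text
t 7.33 pos [605.6 209.1  35.5] yaw 88.3 shift [-0.019  0.002 -0.002] spin -0.0 F [-0.4  2.9  0.4] q6 0.17
```

View pics/crop4.png

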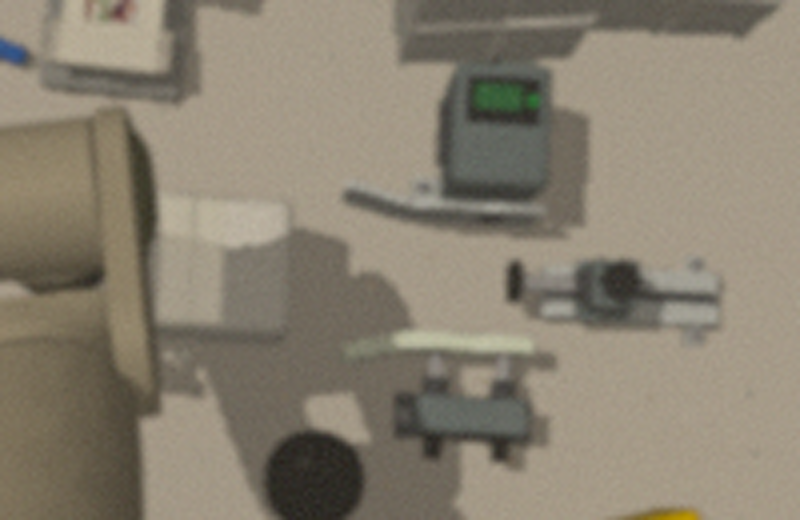

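The box stands in front of the mouth, with its front edge from about (291,203) to (287,328). The arm hides its rear, and the far jar at (315,477) is clear.

Run:
```python
from h import *
f=pickle.load(open('pics/top3.png.pkl','rb'))
P=lambda x,y,z:onz(f,(x+.5)/4-.5+180,(y+.5)/4-.5+95,z)
a,b=P(291,203,88),P(287,330,88); print(a,b,(a+b)/2); print(P(158,195,88),P(155,325,88))
print('pad',P(509,280,44))
```

```text
[648.9  58.3  88. ] [558.7  59.9  88. ] [603.8  59.1  88. ]
[652.9 152.   88. ] [560.7 152.2  88. ]
pad [ 603.7 -104.    44. ]
```

>>> step_arm([
  [[-0.008,0.0005,0],0,0.05],
  [[-0.016,0.001,0],0,0.05],
  [[-0.024,0.0015,0],0,0.05],
  [[-0.032,0.002,0],0,0.05],
  [[-0.04,0.002,0],0,0.05],
])

```text
time_s: 7.8
eef_pos: [606.7, 167.7, 35.3]
orientation: [-0.001, 0.718, 0.696, 0.004]
contact_force: [-0.4, 2.5, 1.2]
gripper_width: 0.586
```

>>> step_arm([
  [[-0.005,0,0],0,0.05],
  [[-0.01,0,0],0,0.05],
  [[-0.015,0,0],0,0.05],
  [[-0.02,0,0],0,0.05],
  [[-0.025,0,0],0,0.05],
])

```text
time_s: 8.22
eef_pos: [606.0, 142.4, 35.0]
orientation: [-0.001, 0.718, 0.697, 0.004]
contact_force: [0.4, 2.7, -0.2]
gripper_width: 0.583
```

>>> step_arm([
  [[-0.005,0,0],0,0.05],
  [[-0.01,0,0],0,0.05],
  [[-0.015,0,0],0,0.05],
  [[-0.02,0,0],0,0.05],
  [[-0.025,0,0],0,0.05],
])

```text
time_s: 8.63
eef_pos: [604.6, 118.4, 34.9]
orientation: [-0.002, 0.717, 0.697, 0.004]
contact_force: [-1.1, 7.2, 1.2]
gripper_width: 0.585
```

>>> step_arm([
  [[-0.005,0,0],0,0.05],
  [[-0.01,0,0],0,0.05],
  [[-0.015,0,0],0,0.05],
  [[-0.02,0,0],0,0.05],
  [[-0.025,0,0],0,0.05],
])

```text
time_s: 9.05
eef_pos: [603.6, 93.7, 34.7]
orientation: [-0.003, 0.717, 0.697, 0.004]
contact_force: [0.4, 6.8, 1.1]
gripper_width: 0.583
```

>>> step_arm([
  [[-0.004,0,0],0,0.05],
  [[-0.008,0,0],0,0.05],
  [[-0.012,0,0],0,0.05],
  [[-0.016,0,0],0,0.05],
  [[-0.02,0,0],0,0.05],
])

```text
time_s: 9.47
eef_pos: [602.9, 74.0, 34.6]
orientation: [-0.003, 0.717, 0.697, 0.005]
contact_force: [1.1, 6.6, 1.0]
gripper_width: 0.58
```

>>> step_arm([
  [[-0.003,0,0],0,0.05],
  [[-0.006,0,0],0,0.05],
  [[-0.008,0,0],0,0.05],
  [[-0.01,0,0],0,0.05],
  [[-0.012,0,0],0,0.05],
])

```text
time_s: 9.88
eef_pos: [602.5, 62.3, 34.5]
orientation: [-0.003, 0.718, 0.696, 0.005]
contact_force: [0.6, 6.1, 0.1]
gripper_width: 0.585
```

Run:
```python
from h import *
to(604,50,36,88.35)
f=grab('top','top4.png')
c=f['image'][120:205,230:370]; cv2.imwrite('pics/crop5.png',cv2.resize(c,None,fx=5.5,fy=5.5,interpolation=cv2.INTER_CUBIC))
```

```text
t 9.88 pos [602.5  62.3  34.5] yaw 88.29 shift [-0.012  0.002 -0.002] spin -0.1 F [0.6 6.1 0.1] q6 -0.07
```

View pics/crop5.png

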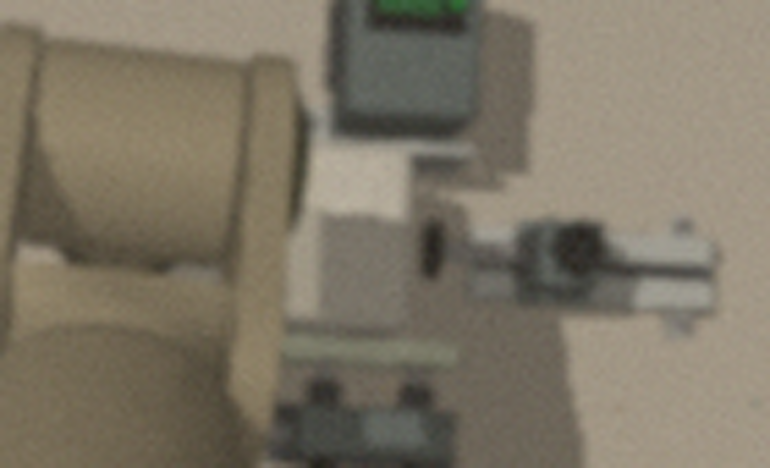

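The box lies square between fence and shoe. Its front edge is at x≈411 and the black pad's face at x≈424, so a small gap remains.

Run:
```python
from h import *
f=pickle.load(open('pics/top4.png.pkl','rb'))
P=lambda x,y,z:onz(f,(x+.5)/5.5-.5+230,(y+.5)/5.5-.5+120,z)
print('front',P(411,160,88),P(409,320,88),'pad',P(424,250,44))
```

```text
front [642.1 -88.8  88. ] [559.2 -87.9  88. ] pad [ 602.4 -103.4   44. ]
```

>>> step_arm([
  [[-0.001,0,0],0,0.05],
  [[-0.002,0,0],0,0.05],
  [[-0.003,0,0],0,0.05],
  [[-0.004,0,0],0,0.05],
  [[-0.005,0,0],0,0.05],
])

```text
time_s: 10.35
eef_pos: [602.3, 57.2, 34.4]
orientation: [-0.004, 0.718, 0.696, 0.005]
contact_force: [1.8, 5.7, 0.9]
gripper_width: 0.583
```

>>> step_arm([
  [[-0.001,0,0],0,0.05],
  [[-0.002,0,0],0,0.05],
  [[-0.003,0,0],0,0.05],
  [[-0.004,0,0],0,0.05],
])

```text
time_s: 10.68
eef_pos: [602.2, 53.6, 34.4]
orientation: [-0.004, 0.718, 0.696, 0.006]
contact_force: [2.0, 5.4, 1.1]
gripper_width: 0.587
```

>>> step_arm([
  [[-0.0005,0,0],0,0.05],
  [[-0.001,0,0],0,0.05],
])

```text
time_s: 10.85
eef_pos: [602.2, 52.8, 34.4]
orientation: [-0.004, 0.718, 0.696, 0.006]
contact_force: [1.8, 6.4, 0.2]
gripper_width: 0.584
```

>>> step_arm([
  [[-0.0005,0,0],0,0.05],
  [[-0.001,0,0],0,0.05],
])

```text
time_s: 11.02
eef_pos: [602.2, 52.1, 34.5]
orientation: [-0.004, 0.718, 0.696, 0.007]
contact_force: [1.4, 6.3, -0.4]
gripper_width: 0.584
```

>>> step_arm([
  [[-0.0005,0,0],0,0.05],
  [[-0.001,0,0],0,0.05],
])

```text
time_s: 11.18
eef_pos: [602.2, 51.4, 34.5]
orientation: [-0.004, 0.718, 0.696, 0.007]
contact_force: [1.9, 5.9, 1.3]
gripper_width: 0.587
```

>>> step_arm([
  [[-0.0005,0,0],0,0.05],
  [[-0.001,0,0],0,0.05],
])

```text
time_s: 11.35
eef_pos: [602.2, 50.7, 34.5]
orientation: [-0.005, 0.718, 0.696, 0.007]
contact_force: [2.1, 5.2, -0.4]
gripper_width: 0.586
```

>>> step_arm([
  [[-0.0005,0,0],0,0.05],
  [[-0.001,0,0],0,0.05],
])

```text
time_s: 11.52
eef_pos: [602.2, 50.0, 34.5]
orientation: [-0.005, 0.718, 0.696, 0.008]
contact_force: [2.0, 4.9, 0.5]
gripper_width: 0.589
```

>>> step_arm([
  [[-0.0005,0,0],0,0.05],
  [[-0.001,0,0],0,0.05],
])

```text
time_s: 11.68
eef_pos: [602.3, 49.3, 34.6]
orientation: [-0.005, 0.718, 0.696, 0.008]
contact_force: [2.2, 5.8, 0.8]
gripper_width: 0.589
```

>>> step_arm([
  [[-0.0005,0,0],0,0.05],
  [[-0.001,0,0],0,0.05],
])

```text
time_s: 11.85
eef_pos: [602.3, 48.8, 34.6]
orientation: [-0.005, 0.718, 0.696, 0.009]
contact_force: [2.1, 7.2, 1.2]
gripper_width: 0.583
```

>>> step_arm([
  [[-0.0005,0,0],0,0.05],
  [[-0.001,0,0],0,0.05],
])

```text
time_s: 12.02
eef_pos: [602.3, 48.4, 34.7]
orientation: [-0.006, 0.718, 0.696, 0.009]
contact_force: [1.9, 8.8, 0.6]
gripper_width: 0.587
```

>>> step_arm([
  [[-0.0005,0,0],0,0.05],
  [[-0.001,0,0],0,0.05],
])

```text
time_s: 12.18
eef_pos: [602.3, 48.0, 34.7]
orientation: [-0.006, 0.718, 0.696, 0.01]
contact_force: [2.0, 7.8, 0.4]
gripper_width: 0.587
```

The force rose from about 5.7 to about 8 N, so this is the pad. I'll go a little deeper and stay well short of its hard end.

>>> step_arm([
  [[-0.0005,0,0],0,0.05],
  [[-0.001,0,0],0,0.05],
])

```text
time_s: 12.35
eef_pos: [602.4, 47.7, 34.8]
orientation: [-0.006, 0.718, 0.696, 0.011]
contact_force: [2.6, 7.5, 1.0]
gripper_width: 0.59
```

>>> step_arm([
  [[-0.0005,0,0],0,0.05],
  [[-0.001,0,0],0,0.05],
])

```text
time_s: 12.52
eef_pos: [602.4, 47.5, 34.9]
orientation: [-0.007, 0.718, 0.696, 0.011]
contact_force: [2.0, 8.2, 1.1]
gripper_width: 0.59
```

>>> step_arm([
  [[-0.001,0,0],0,0.05],
  [[-0.0015,0,0],0,0.05],
  [[-0.0015,0,0],0,0.05],
])

```text
time_s: 12.77
eef_pos: [602.4, 46.8, 35.0]
orientation: [-0.007, 0.718, 0.696, 0.012]
contact_force: [2.4, 8.6, 0.2]
gripper_width: 0.587
```

>>> step_arm([
  [[-0.001,0,0],0,0.05],
  [[-0.0015,0,0],0,0.05],
  [[-0.0015,0,0],0,0.05],
])

```text
time_s: 13.02
eef_pos: [602.4, 46.2, 35.1]
orientation: [-0.008, 0.718, 0.696, 0.013]
contact_force: [3.1, 9.2, 0.3]
gripper_width: 0.585
```

Now 9.2 N, which is about 3.5 N over the sliding force, at about 2.8 mm of pad travel. I'll back off straight and lift away.

>>> step_arm([
  [[0.001,0,0],0,0.05],
  [[0.006,0,0],0,0.05],
  [[0.016,0,0],0,0.05],
  [[0.03,0,0],0,0.05],
  [[0.035,0,0],0,0.05],
])

```text
time_s: 13.43
eef_pos: [603.3, 83.2, 36.2]
orientation: [-0.008, 0.718, 0.696, 0.013]
contact_force: [-0.1, -0.3, -0.2]
gripper_width: 0.588
```

>>> step_arm([
  [[0.01,0,-0.03],0,0.05],
  [[0.02,0,-0.07],0,0.05],
  [[0.06,0,-0.11],0,0.05],
  [[0.1,0,-0.15],0,0.05],
  [[0.14,0,-0.16],0,0.05],
])

```text
time_s: 13.85
eef_pos: [606.2, 195.7, 191.0]
orientation: [-0.006, 0.718, 0.696, 0.014]
contact_force: [0.5, -0.2, 0.8]
gripper_width: 0.587
```

>>> step_arm([
  [[0.04,0,0],0,0.05],
  [[0.08,0,0],0,0.05],
  [[0.1,0,0],0,0.05],
  [[0.1,0,0],0,0.05],
  [[0.1,0,0],0,0.05],
])

```text
time_s: 14.27
eef_pos: [608.7, 296.9, 193.5]
orientation: [-0.006, 0.717, 0.696, 0.014]
contact_force: [0.5, -0.7, -0.1]
gripper_width: 0.585
```

Run:
```python
from h import *
to(604,50,36,88.35)
f=grab('top','top5.png')
c=f['image'][110:225,210:370]; cv2.imwrite('pics/crop6.png',cv2.resize(c,None,fx=5,fy=5,interpolation=cv2.INTER_CUBIC))
```

```text
t 14.27 pos [608.7 296.9 193.5] yaw 88.31 shift [-0.251  0.001  0.15 ] spin -0.0 F [ 0.5 -0.7 -0.1] q6 0.3
```

View pics/crop6.png

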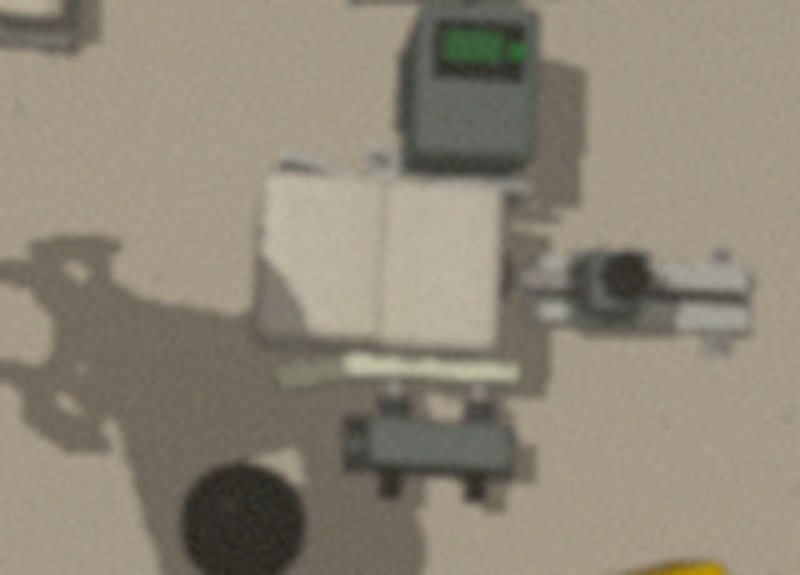

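The box lies square in the lane, with corners near (266,176), (503,184), (497,346) and (262,338), and its front edge is at the pad (x≈503). The shoe is pushed back. One numeric check before handing in.

Run:
```python
from h import *
f=pickle.load(open('pics/top5.png.pkl','rb'))
P=lambda x,y,z:onz(f,(x+.5)/5-.5+210,(y+.5)/5-.5+110,z)
w=np.array([P(*p,88) for p in [(266,176),(503,184),(497,346),(262,338)]]);print(w.tolist(),w.mean(0))
e=w[1]-w[0]+w[2]-w[3];print(np.degrees(np.arctan2(e[1],e[0])))
print('shoe face',P(345,352,50),P(518,362,50))
```

```text
[[651.0, 28.8, 88.0], [648.9, -105.5, 88.0], [556.6, -102.1, 88.0], [559.0, 30.1, 88.0]] [603.875 -37.175  88.   ]
-90.9673790152961
shoe face [556.1 -20.3  50. ] [ 551.9 -121.5   50. ]
```

```bash
python3 -c "
from bench import job_done
print(job_done())"
```

```text
the job is handed in; nothing more can be done
None
```

I slid the white box round the jars and past the dispenser into the lane, and pressed it against the end stop's pad. The job is handed in; it reports no verdict.

**Route:** I pushed the near long side with two fingertips, turning the box about 17°. I then pushed the short rear face along the lane. All pushing was along the table.

**Feeling for the stop:** Sliding in the lane took about 5.7 N. The force began to rise about where the pictures put the pad. I stopped at 9.2 N, after about 2.8 mm more travel. That suggests about 3.5 N on the pad, under the 15 N limit. The pad force is inferred from the wrist reading, not measured directly.

**Last checks:**
- **Box:** the top picture put it about 1 mm off the lane's middle line and about 0.7° out of line. Its front edge was at the pad.
- **Shoe:** it was pushed back about 8 mm.
- **Robot:** the gripper was well clear, with the wrist force near zero.
- **Jars and dispenser:** the path stayed clear of all of them in the pictures. The last picture covered only the far jar and a corner of the dispenser.
- **Time:** the job took about 14 s.

No check failed. Two picture estimates disagreed by about 3 mm on where the box's front was as it neared the pad, so I relied on the felt contact instead.

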